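# Free the seized bolt of the pit power box and try its lid

### The arm

A 6-joint arm with a two-finger parallel gripper is mounted at the origin on the work surface. World frame = base frame: x ahead of the robot, y to its left, z up, the work surface at z = 0. Lengths are in m, angles in rad, forces in N, time in s.
With the tool pointing down it reaches from about 0.35 to 0.85 m from the base axis. Payload 8.1 kg.
Tool frame: the origin (TCP) lies between the finger pads; the fingertips stand 11 mm ahead of it and the grasp point (between the pads) lies 8 mm behind it (robot.tips_ahead is the distance from the TCP to the fingertips, in m); z points along the fingers, y is the line along which they close (so a half turn about z gives the same grasp; the last joint's range is limited). The gripper opens to 93 mm and grips with 3 to 60 N. Pads are 15 mm wide; open, the fingers measure 128 mm over their backs; the gripper's body (75 mm by 188 mm) begins 65 mm behind the grasp point.
Start: joints at [1.056, 0.13, 1.488, -0, 1.523, -0.085], TCP at [0.25, 0.545, 0.202] pointing down, gripper open.
Joint ranges: [-2.96, 2.96], [-0.89, 2.26], [0.02, 2.5], [-1.34, 4.48], [0, 2.73], [-2.66, 2.66]. Speed limits (rad/s): [2.39, 2.39, 2.79, 3.14, 3.14, 3.14].

### API

Orientations are given as a rotation vector (axis times angle).
In Python, from plant import robot gives the robot as it stands. The module is installed in compiled form; this text tells all that it offers.
- The arm moves only by the tool move_arm, never from a script. Its argument "deltas" is one flat list of numbers, 7 for each row, row after row: the shift along the tool's x, y, z in m, then the turn, a rotation vector about the tool's x, y, z in rad, then the opening, from 0 (shut) to 1 (fully open). A call has 1 to 12 rows; each row is the pose to reach, as a shift and turn from the pose commanded when the call began, along the tool's axes at that moment; what a row does not reach only later rows make up. A row lasts 1/8 s, in which the tool goes at most 62.5 mm and 10.7 degrees, less where a joint would pass 70% of its speed; a pose out of reach is approached as far as the arm can. A call with a gripper value outside its range is refused whole. The fingers move at their own pace and stop on an object; "squeeze" is the grip in N (left out, the last holds). Time passes only in rows, so rows that repeat a pose let the fingers close. It gives the time, the measured TCP pose, the force, the opening and the grip force at its end, in the units of the state.
- robot.read_state(): the state, without advancing time (a new reading comes with each control period).
- robot.read_camera(name): name is "scene" or "top" or "wrist"; returns (picture, depth): 480x640x3 uint8, red, green, blue; 480x640 float32, m along the optical axis (not along the pixel's ray), 0 where there is no reading.
- robot.camera_model(name): a dict with "K" (3x3 intrinsics, pixels), "R" (3x3) and "t" (3): a world point X has camera coordinates R X + t; the wrist camera has in their place "tool_from_camera" (4x4, takes a point from camera to tool coordinates, whose origin is the TCP and whose axes are the flange's). Camera axes: x right, y down, z forward; pixel columns grow to the right and rows downward; lengths in m; the calibration is good to about 2 mm. The wrist camera is an equidistant fisheye: a pixel r from the principal point sees the ray r / f radians off the axis. A picture is of the moment at which its call begins: read the wrist's pose just before it. camera_model takes no time and is no camera call.
- robot.close_job(): hands the job in; it is judged then, once.
Trained networks look in the newest picture that a camera, given by its name, has taken for a name from the list of things; names that differ only in an ending like _2 or _b are one class to them, and where a whole thing is asked for, a point or a joint stands for the part that bears it (a point fixed in the world has none). Each returns a list of dicts, best first, with "confidence" (0 to 1); they miss things now and then, are a little off and sometimes report something else, mostly with a low value. They report only what shows in the picture. A call takes as long as a camera call.
- robot.recognise(camera, label): "uv" ([column, row] in pixels, amid what is visible of it).
The state is a dict: "t": time; "q": joint angles; "dq": joint speeds; "joint_torque": joint torques, N m; "tool_pos": TCP position; "orientation": TCP orientation; "force": force on the tool from outside, world axes, zero at the start; "wrist_torque": the same for the moment, N m; "opening": finger opening in m; "gripper_force": force on a finger pad.
Only numpy, scipy, OpenCV 4.12 (cv2) and the standard library are available. Lean on these libraries where they do the work, as an engineer would, in place of code of your own. Each camera call takes 0.05 s, during which the arm holds its last target. There are 200 camera calls.

### The job

The slide bolt on the pit power box has rusted: work it loose with short back-and-forth strokes, without forcing it (it stops dead, and leaning on it bends the handle), and once it runs, draw it all the way back. Then raise the blue lid to about 70 degrees and let go of it to see that its friction hinge holds it there. Leave the loose things on and round the box as they are.

Things in the scene. Friction and masses are not known exactly. Their poses are not given: they have to be found in the camera images.
- power_box: Grey sheet-steel power box screwed to the green table, 220 mm deep (x), 360 mm wide (y), top 120 mm above the table. Origin: centre of its underside; x points to its back, y to its left as the robot sees it, z up. The right part of its top (y -180 to -30 mm) is a fixed deck with the rusted bolt and, at x 40 to 85, y -135 to -44 mm, two outlet covers 14 mm high; the left part is the lid.
- deck (a point): Middle of the bolt's track on the deck's surface, 120 mm above the table (x -40, y -97.5 mm of the box). The rod, 14 mm thick, runs along the box's y, its axis 12 mm above the deck, in two strap guides centred 60 mm to the right of this point (-y) and 51.5 mm to the left (+y), each 12 mm long in y, 31 mm in x, tops 24 mm above the deck: keep fingertips above them.
- bolt: The rust-brown slide bolt: a 14 mm rod with an upright handle, a 12 mm round post ending in a ball. Origin: on the rod's axis at the handle's foot, 132 mm above the table; axes as the box's. It slides 55 mm along the box's y only: shut at x -40, y -70 mm of the box (it starts 0 to 3 mm from there), fully drawn at y -125 mm, away from the lid. More than 40 N of push by the fingers bends it.
- ball (a point): Centre of the ball on the bolt's handle, 22 mm across, 178 mm above the table, straight above the bolt's origin; push it from either side or straddle it with the fingers: the upper 40 mm of the handle stand free. Moving it takes 7 to 10 N. Rust stops it dead 19 to 28 mm from shut. Pressing on there does nothing: take it back 12 to 18 mm, then out again, and it stops 2 to 3 mm further on.
- nose (a point): Free end of the rod, on its axis, 72 mm to the box's +y from the handle, moving with it. It lies over the lid and locks it until the bolt is drawn about 30 mm. A back stroke of under 10 mm gains nothing. After 3 to 6 such strokes, once it has stopped at some 31 to 34 mm, the next one finds the rust gone and the bolt runs to its end at 55 mm; it stays where it is left.
- lid (a joint): Angle of the blue lid in rad: 0 shut, grows as its front edge rises, hard stop at 1.75 (100 degrees). The lid weighs about 0.5 kg; its friction hinge drags with about 0.4 N m: it holds the lid at any angle above about 50 degrees (0.9 rad), lower down the lid sinks shut when let go. Raising it takes about 6 N at the handle.
- lid_handle (a point): Middle of the lid's handle, a round steel bar 10 mm thick, 100 mm long along the box's y, on a leg at each end. The bar's axis is 35 mm above the lid's upper face, 155 mm in front of the hinge line and 38 mm above it; the lid goes on 40 mm beyond it to its front edge. Turns with the lid; axes as the box's when shut. Shut, it is 158 mm above the table, at x -70, y 75 mm of the box.
- lid_hinge (a point): Middle of the hinge line at the back of the lid, 120 mm above the table, at x 85, y 75 mm of the box; the line runs along the box's y. The lid is 204 mm wide (box y -27 to 177 mm) and 195 mm long, 3 mm thick. Its axes turn with the lid, and are the box's when it is shut.
- wheel_a: Loose model-car wheel lying flat to the left of the box, black tyre with yellow rim, 70 mm across, 37 mm high. Origin: centre of its underside. Bystander.
- wheel_b: A second such wheel, to the right of the box. Bystander.
- oil_can: Loose white-topped can of oil with a yellow label, 52 mm across, 170 mm high, standing to the right of the box. Origin: centre of its underside. Bystander.
- grease_jar: Small loose amber jar with a steel lid, 36 mm across, 38 mm high, standing on the deck of the box behind the bolt, near the right edge. Origin: centre of its underside. Bystander.
- wrench: Small loose steel ring wrench, 108 mm long, 6 mm thick, lying on the deck of the box along its front edge, in front of the bolt. Bystander.
- gauge: Loose flat blue setup gauge, 90 by 40 by 6 mm, lying on the table to the right of the box. Bystander.
- pack: Loose red battery pack with a yellow plug, 138 by 46 by 24 mm, lying on the table to the left of the box. Bystander.

How it is judged:
By the outcome, as a careful person would: the job done as asked, in the order asked, and still so for the second after the job is handed in, with the robot touching nothing.
It also fails if it takes over 69 s, if anything falls off the work surface, if the arm or the gripper's body presses on something with over 40 N, if the wrist force passes 120 N, or if a joint passes its speed limit or range.

## Working session

There is one attempt and no reset: what is moved stays moved. The work goes in short steps, Python scripts to look and compute and a tool call to move; the robot and the scene stay as the last step left them, time stands still between calls to the robot, and variables do not carry over. Pictures are saved under pics/ and viewed, at most 10 in all, crops included, and the job is handed in when it is done.

Besides the shell and the picture viewer there is one more tool, called after ">>>" by a JSON object that holds its "name" and its "arguments". move_arm: Moves the arm, as the interface text tells. Its arguments: {"type":"object","properties":{"deltas":{"type":"array","items":{"type":"number"}},"squeeze":{"type":"number"}},"required":["deltas"]}

```bash
mkdir -p pics; cat > h.py <<'E'
import numpy as np, cv2
from scipy.spatial.transform import Rotation as Ro
from plant import robot
def w(cam,u,v,d):
    m=robot.camera_model(cam);K=np.array(m["K"]);R=np.array(m["R"]);t=np.array(m["t"])
    return R.T@(np.linalg.inv(K)@[u*d,v*d,d]-t)
def cloud(cam,D):
    m=robot.camera_model(cam);K=np.array(m["K"]);R=np.array(m["R"]);t=np.array(m["t"])
    v,u=np.mgrid[:480,:640];P=np.stack([u*D,v*D,D],-1)@np.linalg.inv(K).T
    return (P-t)@R
def onz(cam,u,v,z):
    m=robot.camera_model(cam);K=np.array(m["K"]);R=np.array(m["R"]);t=np.array(m["t"])
    c=-R.T@t; r=R.T@np.linalg.inv(K)@[u,v,1]; return c+r*(z-c[2])/r[2]
E
python3 - <<'E'
from h import *
s=robot.read_state();print(s["t"],s["tool_pos"],s["orientation"],s["force"],s["opening"])
for c in("top","scene"):
    im,D=robot.read_camera(c);cv2.imwrite(f"pics/{c}0.png",im[...,::-1]);np.save(f"{c}0.npy",D)
    np.save(f"{c}im.npy",im)
    for l in("power_box","bolt","ball","lid","lid_handle","oil_can","grease_jar","wrench"):
        try:
            r=robot.recognise(c,l)[:2]
            for x in r:
                u,v=x["uv"];d=D[int(v),int(u)];print(c,l,np.round(x["uv"]),round(x["confidence"],2),np.round(w(c,u,v,d),3))
        except Exception as e: print(l,e)
E
```

```text
0.0 [0.24968536 0.54490358 0.20115316] [-6.69778280e-01 -3.06882034e+00  2.84246075e-03] [-0.99837299 -0.91043015  0.12385777] 0.0929140492650591
top power_box [346. 250.] 0.89 [ 0.555 -0.037  0.123]
top bolt [394. 263.] 0.98 [ 0.53  -0.112  0.18 ]
top ball [392. 263.] 0.84 [ 0.533 -0.115  0.143]
top ball [434. 207.] 0.19 [ 0.627 -0.182  0.161]
top lid [308. 269.] 0.56 [0.519 0.028 0.124]
top lid_handle [311. 264.] 0.93 [0.528 0.023 0.125]
top oil_can [469. 191.] 0.98 [ 0.654 -0.238  0.172]
top grease_jar [432. 208.] 0.98 [ 0.626 -0.179  0.159]
top grease_jar [345. 250.] 0.59 [ 0.554 -0.035  0.126]
top wrench [422. 286.] 0.83 [ 0.493 -0.169  0.126]
top wrench [395. 262.] 0.2 [ 0.533 -0.113  0.186]
scene power_box [270. 264.] 0.91 [ 0.625 -0.084  0.133]
scene bolt [229. 233.] 0.84 [ 0.541 -0.116  0.149]
scene bolt [272. 265.] 0.63 [ 0.629 -0.082  0.132]
scene ball [228. 233.] 0.94 [ 0.54  -0.118  0.149]
scene lid [300. 213.] 0.61 [0.528 0.027 0.123]
scene lid_handle [302. 216.] 0.58 [0.535 0.027 0.123]
scene oil_can [182. 341.] 0.77 [ 0.688 -0.255  0.123]
scene grease_jar [214. 287.] 0.6 [ 0.646 -0.185  0.156]
scene grease_jar [115. 378.] 0.59 [ 0.61  -0.358  0.005]
scene wrench [190. 243.] 0.57 [ 0.498 -0.173  0.118]
```

```bash
python3 - <<'E'
from h import *
D=np.load("top0.npy");P=cloud("top",D);im=np.load("topim.npy")
m=(P[...,2]>.112)&(P[...,2]<.13)&(abs(P[...,0]-.56)<.25)&(abs(P[...,1]+.04)<.25)&(D>0)
n,l,st,c=cv2.connectedComponentsWithStats(m.astype(np.uint8));k=1+np.argmax(st[1:,4])
Q=P[l==k][:,:2].astype(np.float32)
print(len(Q),cv2.minAreaRect(Q),cv2.minAreaRect(Q*1000), np.median(P[l==k][:,2]))
# blue lid
h=cv2.cvtColor(im,cv2.COLOR_RGB2HSV);b=m&(h[...,0]>95)&(h[...,0]<130)&(h[...,1]>90)
n,l,st,c=cv2.connectedComponentsWithStats(b.astype(np.uint8));k=1+np.argmax(st[1:,4])
print(cv2.minAreaRect(P[l==k][:,:2].astype(np.float32)*1000))
# high points
for lo,hi in((.148,.17),(.17,.2)):
    q=(P[...,2]>lo)&(P[...,2]<hi)&(abs(P[...,0]-.56)<.2)&(abs(P[...,1]+.05)<.25)
    n,l,st,c=cv2.connectedComponentsWithStats(q.astype(np.uint8))
    for i in range(1,n):
        if st[i,4]>8: print(lo,st[i,4],P[l==i].mean(0).round(4),c[i].round())
E
```

```text
22958 ((0.552423357963562, -0.043172284960746765), (0.22454459965229034, 0.36048364639282227), 14.465755462646484) ((552.4234619140625, -43.17231750488281), (224.5446319580078, 360.483642578125), 14.465751647949219) 0.12284120504743329
((521.0428466796875, 26.751266479492188), (198.68069458007812, 204.9639129638672), 14.52074146270752)
0.148 190 [ 0.6526 -0.2423  0.1598] [469. 193.]
0.148 10 [ 0.6752 -0.254   0.169 ] [478. 179.]
0.148 21 [ 0.6726 -0.2663  0.169 ] [485. 180.]
0.148 15 [ 0.6546 -0.2462  0.1688] [473. 191.]
0.148 16 [ 0.6579 -0.2658  0.1692] [485. 189.]
0.148 317 [ 0.6279 -0.1838  0.1584] [434. 207.]
0.148 387 [0.4677 0.0128 0.1624] [317. 300.]
0.17 477 [ 0.6618 -0.2559  0.1716] [479. 186.]
0.17 140 [ 0.5327 -0.1196  0.1863] [399. 262.]
```

View pics/top0.png

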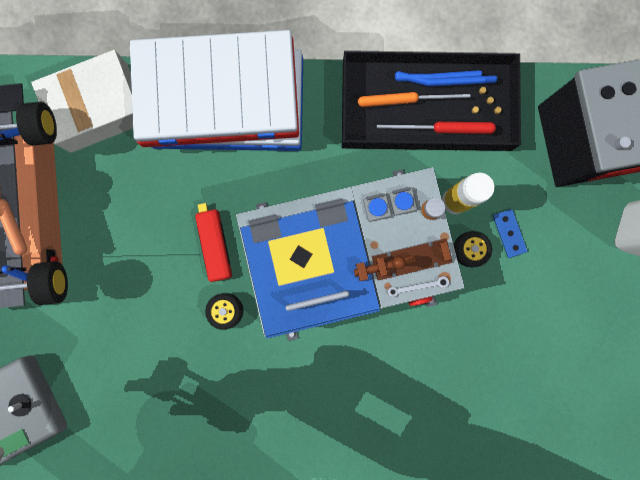

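View pics/scene0.png

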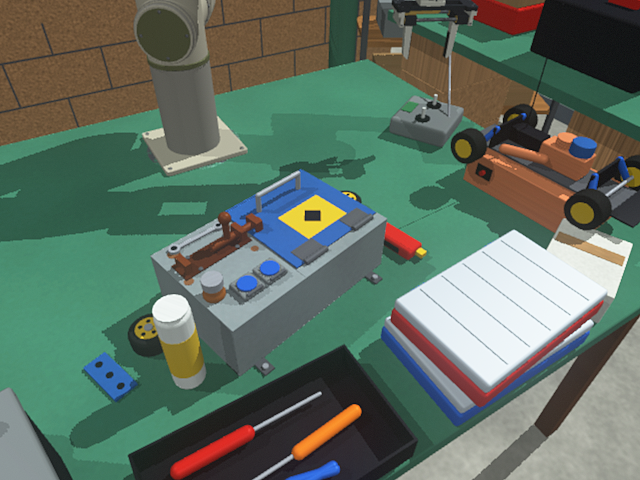

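The top view shows the box turned about 14.5° with the bolt handle at (399,262), the lid bar at (317,300), the jar at (434,207), the wrench at (420,286) and the can at (470,190). The scene view agrees. The measured ball and bar match the given geometry to about 2 mm.

```bash
cat >> h.py <<'E'
a=np.deg2rad(14.47); O=np.array([.5530,-.0428,0]); BX=np.array([np.cos(a),np.sin(a),0]); BY=np.array([-np.sin(a),np.cos(a),0])
def B(x,y,z): return O+BX*x+BY*y+np.array([0,0,z])
def down(): # tool y along box y
    y=BY;z=np.array([0,0,-1.]);return Ro.from_matrix(np.stack([np.cross(y,z),y,z],1))
def delta(p,R,s=None):
    s=s or robot.read_state();R0=Ro.from_rotvec(s["orientation"])
    return np.round(R0.inv().apply(p-s["tool_pos"]),4),np.round((R0.inv()*R).as_rotvec(),4)
E
python3 - <<'E'
from h import *
print(B(-.04,-.07,.178),B(-.07,.075,.158))
for z in(.26,.169):print(delta(B(-.04,-.07,z),down()))
E
```

```text
[ 0.53175997 -0.12057442  0.178     ] [0.46648002 0.01232978 0.158     ]
(array([-0.5337, -0.488 , -0.0577]), array([-1.000e-04,  0.000e+00, -6.824e-01]))
(array([-0.5337, -0.488 ,  0.0333]), array([-1.000e-04,  0.000e+00, -6.824e-01]))
```

>>> {"name": "move_arm", "arguments": {"deltas": [-0.03,-0.03,-0.05,0,0,0,1,-0.08,-0.075,-0.058,0,0,-0.15,1,-0.13,-0.12,-0.058,0,0,-0.3,1,-0.18,-0.165,-0.058,0,0,-0.45,1,-0.23,-0.21,-0.058,0,0,-0.6,1,-0.275,-0.25,-0.058,0,0,-0.682,1,-0.32,-0.29,-0.058,0,0,-0.682,1,-0.365,-0.335,-0.058,0,0,-0.682,1,-0.41,-0.375,-0.058,0,0,-0.682,1,-0.455,-0.415,-0.058,0,0,-0.682,1,-0.5,-0.455,-0.058,0,0,-0.682,1,-0.534,-0.488,-0.058,0,0,-0.682,1]}}

```text
t: 2.4
tool_pos: [0.5327, -0.1229, 0.2605]
orientation: [-0.395, 3.116, -0.0]
force: [1.1, 0.2, 0.1]
opening: 0.0928
gripper_force: 0.0
```

```bash
python3 - <<'E'
from h import *
s=robot.read_state();im,D=robot.read_camera("wrist");cv2.imwrite("pics/w0.png",im[...,::-1])
r=robot.recognise("wrist","ball")[:2];print(s["t"],s["tool_pos"],s["force"],r)
m=robot.camera_model("wrist");K=np.array(m["K"]);T=np.array(m["tool_from_camera"]);R0=Ro.from_rotvec(s["orientation"])
for x in r:
    u,v=x["uv"];q=np.array([(u-K[0,2])/K[0,0],(v-K[1,2])/K[1,1]]);th=np.hypot(*q)
    ray=np.r_[q/th*np.sin(th),np.cos(th)];d=R0.apply(T[:3,:3]@ray);c=R0.apply(T[:3,3])+s["tool_pos"]
    print(c+d*(.178-c[2])/d[2])
print(delta(B(-.04,-.07,.169),down()))
E
```

```text
2.4 [ 0.53270755 -0.12286878  0.26046087] [1.07736284 0.22158763 0.08712601] [{'uv': [323.8, 223.0], 'confidence': 0.58}]
[ 0.52231453 -0.12016536  0.178     ]
(array([-0.0006,  0.0054,  0.0901]), array([-0.0009, -0.0016, -0.0055]))
```

View pics/w0.png

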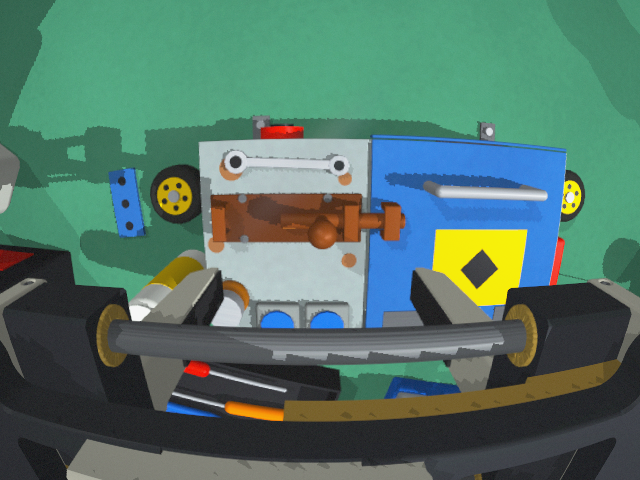

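The wrist view shows the ball at (323,235), about midway between the fingertips at columns 215 and 420. I'm descending over it.

>>> {"name": "move_arm", "arguments": {"deltas": [0,0,0.04,0,0,0,1,0,0,0.075,0,0,0,1,0,0,0.09,0,0,0,1,0,0,0.09,0,0,0,1]}}

```text
t: 3.0
tool_pos: [0.5315, -0.1201, 0.1696]
orientation: [0.396, -3.115, -0.001]
force: [-0.5, -0.3, 0.1]
opening: 0.0932
gripper_force: 0.0
```

```bash
python3 - <<'E'
from h import *
print(robot.read_state()["force"],delta(B(-.04,-.07,.169),down()))
E
```

```text
[-0.52498695 -0.33031572  0.05052378] (array([-0.0002, -0.0005,  0.0006]), array([ 0.001 , -0.0014,  0.0001]))
```

>>> {"name": "move_arm", "arguments": {"deltas": [0,0,0,0,0,0,0.3,0,0,0,0,0,0,0.3,0,0,0,0,0,0,0.2,0,0,0,0,0,0,0.2,0,0,0,0,0,0,0.2,0,0,0,0,0,0,0.2], "squeeze": 12}}

```text
t: 3.75
tool_pos: [0.532, -0.1207, 0.1702]
orientation: [0.395, -3.117, -0.0]
force: [-0.1, -0.5, -0.8]
opening: 0.0377
gripper_force: 0.0
```

>>> {"name": "move_arm", "arguments": {"deltas": [0,0,0,0,0,0,0.2,0,0,0,0,0,0,0.2,0,0,0,0,0,0,0.2]}}

```text
t: 4.12
tool_pos: [0.5321, -0.1207, 0.1702]
orientation: [-0.395, 3.117, -0.0]
force: [0.6, 1.0, -0.5]
opening: 0.0187
gripper_force: 0.0
```

```bash
python3 - <<'E'
from h import *
im,D=robot.read_camera("scene");im2,_=robot.read_camera("wrist")
cv2.imwrite("pics/g.png",np.hstack([cv2.resize(im[170:290,150:310,::-1],(640,480))]))
P=cloud("scene",D)
cv2.imwrite("pics/g.png",np.hstack([cv2.resize(im[180:270,170:290,::-1],(400,300),interpolation=2),cv2.resize(im2[150:330,200:440,::-1],(400,300))]))
E
```

```text
(no output)
```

View pics/g.png

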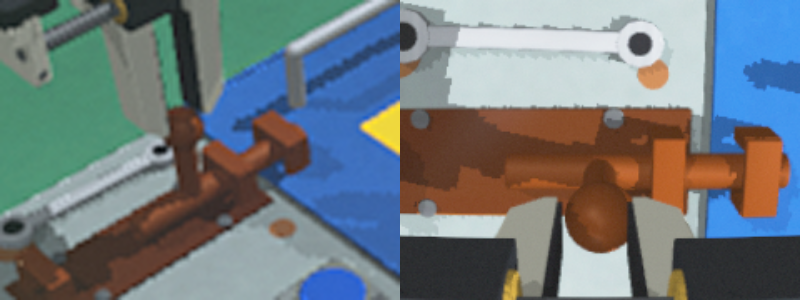

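```bash
python3 - <<'E'
from h import *
m=robot.camera_model("wrist");print(np.round(m["tool_from_camera"],3).tolist(),m["K"])
for c in("scene","top"):
    im,D=robot.read_camera(c);P=cloud(c,D);h=cv2.cvtColor(im,cv2.COLOR_RGB2HSV)
    L=(P-O)@np.stack([BX,BY,[0,0,1]],1)*1000
    n=(abs(L[...,0]+40)<40)&(abs(L[...,1]+75)<50)&(L[...,2]>150)&(L[...,2]<240)
    br=n&((h[...,0]<12))&(h[...,1]>110)
    for k,s in(("brown",br),("other",n&~br)):
        if s.sum(): print(c,k,s.sum(),np.percentile(L[s],[2,50,98],axis=0).round().tolist())
s=robot.read_state();print(s["opening"],s["gripper_force"],s["force"],s["wrist_torque"],((s["tool_pos"]-O)@np.stack([BX,BY,[0,0,1]],1)))
im,D=robot.read_camera("wrist");print(D[225:300:10,318:326:4].round(3).tolist())
E
```

```text
[[-0.0, -0.968, -0.253, 0.071], [1.0, -0.001, 0.002, -0.001], [-0.002, -0.253, 0.968, -0.18], [0.0, 0.0, 0.0, 1.0]] [[371.64829954   0.         316.46502793]
 [  0.         371.64829954 232.95719225]
 [  0.           0.           1.        ]]
scene brown 112 [[-40.0, -77.0, 152.0], [-33.0, -71.0, 181.0], [-27.0, -64.0, 189.0]]
scene other 766 [[-46.0, -95.0, 161.0], [-31.0, -64.0, 214.0], [-28.0, -46.0, 239.0]]
0.018354602056734632 0.0 [ 1.16083409 -0.03665013  1.45538318] [ 0.06048888 -0.00011463 -0.03864634] [-0.03970689 -0.07022055  0.17024765]
[[0.23600000143051147, 0.2370000034570694], [0.23800000548362732, 0.2370000034570694], [0.22699999809265137, 0.22599999606609344], [0.2070000022649765, 0.2070000022649765], [0.18000000715255737, 0.17900000512599945], [0.17499999701976776, 0.17599999904632568], [0.17499999701976776, 0.1770000010728836], [0.17599999904632568, 0.17900000512599945]]
```

>>> {"name": "move_arm", "arguments": {"deltas": [0,0,0,0,0,0,0.12,0,0,0,0,0,0,0.12,0,0,0,0,0,0,0.12], "squeeze": 12}}

```text
t: 4.75
tool_pos: [0.5319, -0.1194, 0.1704]
orientation: [0.396, -3.116, -0.003]
force: [-2.5, 5.6, 3.8]
opening: 0.0118
gripper_force: 3.5
```

```bash
python3 - <<'E'
from h import *
s=robot.read_state();print(s["opening"],s["gripper_force"],s["force"],s["tool_pos"])
im,D=robot.read_camera("scene");im2,_=robot.read_camera("wrist")
cv2.imwrite("pics/g2.png",np.hstack([cv2.resize(im[180:255,190:290,::-1],(400,300),interpolation=2),cv2.resize(im2[225:345,240:400,::-1],(400,300))]))
E
```

```text
0.011802851844603238 3.524161379900761 [-2.5226737   5.59345183  3.82856836] [ 0.53187334 -0.1194428   0.17038285]
```

View pics/g2.png

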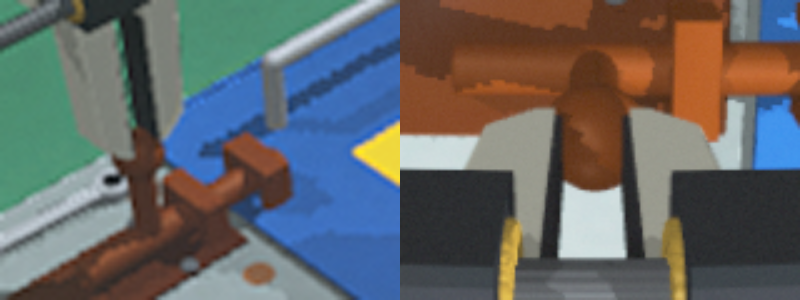

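```bash
python3 - <<'E'
from h import *
print(robot.tips_ahead)
im,D=robot.read_camera("scene");P=cloud("scene",D);h=cv2.cvtColor(im,cv2.COLOR_RGB2HSV)
L=(P-O)@np.stack([BX,BY,[0,0,1]],1)*1000
for v in range(198,246,3):
    print(v,[("B" if (h[v,u,0]<12 and h[v,u,1]>110) else "g")+" ".join(map(str,L[v,u].round().astype(int))) for u in range(214,240,3)])
E
```

```text
0.011
198 ['g-31 -85 231', 'g-29 -81 231', 'g-30 -76 227', 'g-41 -63 214', 'g-33 -63 219', 'g-30 -59 218', 'g-30 -54 215', 'g-30 -48 212', 'g-258 116 -1']
201 ['g-30 -87 228', 'g-29 -82 226', 'g-30 -76 222', 'g-43 -62 207', 'g-35 -62 211', 'g-29 -60 213', 'g-31 -54 209', 'g-28 -50 208', 'g-249 109 -2']
204 ['g-30 -88 222', 'g-29 -83 220', 'g-29 -78 217', 'g-45 -62 199', 'g-36 -62 204', 'g-30 -61 207', 'g-30 -55 204', 'g-29 -50 201', 'g-109 11 122']
207 ['g-30 -89 217', 'g-29 -83 214', 'g-31 -77 210', 'g-45 -63 194', 'g-39 -61 196', 'g-31 -60 200', 'g-30 -55 198', 'g-29 -50 195', 'g-102 5 123']
210 ['g-31 -88 210', 'g-31 -84 207', 'g-29 -79 206', 'g-245 63 0', 'g-39 -62 190', 'g-30 -62 196', 'g-28 -57 194', 'g-99 -4 123', 'g-96 1 122']
213 ['g-34 -88 202', 'g-30 -85 202', 'g-30 -80 199', 'B-38 -69 188', 'B-35 -65 188', 'g-31 -62 189', 'g-29 -58 188', 'g-91 -10 123', 'g-89 -5 122']
216 ['g-244 37 -1', 'g-29 -86 197', 'g-29 -81 194', 'g488 -401 687', 'B-32 -68 185', 'B-30 -64 184', 'g-90 -18 121', 'g-86 -15 122', 'g-81 -11 123']
219 ['g-233 29 1', 'g-104 -41 120', 'g-36 -77 182', 'g-32 
[... 582 characters left out ...]
57 119', 'B-40 -73 150', 'g-35 -70 152', 'g-33 -66 151', 'B-40 -55 139', 'B-39 -50 137', 'B-33 -48 139']
234 ['g-74 -71 121', 'g-73 -65 118', 'g-69 -62 118', 'g-58 -63 126', 'g-33 -72 147', 'B-32 -67 145', 'B-35 -59 138', 'B-34 -54 136', 'g-33 -49 133']
237 ['g-69 -74 119', 'g-64 -71 121', 'g-58 -69 123', 'g-39 -75 139', 'g-34 -72 140', 'g-34 -67 137', 'B-33 -62 135', 'g-31 -57 133', 'g-36 -47 124']
240 ['g-58 -82 124', 'B-41 -86 138', 'B-37 -83 139', 'B-36 -78 136', 'B-33 -74 135', 'B-30 -70 135', 'g-31 -64 130', 'g-35 -55 122', 'g-30 -52 124']
243 ['B-37 -95 140', 'B-36 -90 137', 'B-33 -86 136', 'B-32 -81 134', 'g-30 -77 132', 'g-35 -67 123', 'g-32 -64 123', 'g-28 -60 123', 'g-24 -57 124']
```

The depth shows the fingertips at about z 0.186, only on the ball's top cap, so they sit higher than the stated tip offset suggests. I'm reopening, going lower and checking the tip height.

>>> {"name": "move_arm", "arguments": {"deltas": [0,0,0,0,0,0,0.45,0,0,0,0,0,0,0.45,0,0,0,0,0,0,0.45,0,0,0.008,0,0,0,0.45,0,0,0.016,0,0,0,0.45,0,0,0.016,0,0,0,0.45]}}

```text
t: 5.65
tool_pos: [0.5312, -0.1204, 0.1528]
orientation: [0.395, -3.115, -0.002]
force: [-0.6, 0.1, 1.0]
opening: 0.042
gripper_force: 0.0
```

```bash
python3 - <<'E'
from h import *
im,D=robot.read_camera("scene");P=cloud("scene",D);h=cv2.cvtColor(im,cv2.COLOR_RGB2HSV)
L=(P-O)@np.stack([BX,BY,[0,0,1]],1)*1000
n=(abs(L[...,0]+40)<15)&(abs(abs(L[...,1]+70)-33)<25)&(L[...,2]>150)
for lo in range(-125,-20,4):
    s=n&(L[...,1]>lo)&(L[...,1]<lo+4)
    if s.sum(): print(lo,s.sum(),L[s][:,2].min().round(),end="; ")
s=robot.read_state();print(s["tool_pos"],s["opening"],s["force"])
E
```

```text
-125 67 287.0; -121 114 250.0; -117 146 276.0; -113 1108 276.0; -109 757 191.0; -105 220 178.0; -101 166 173.0; -97 109 169.0; -93 67 172.0; -89 19 306.0; -85 14 306.0; -81 14 177.0; -65 6 180.0; -61 7 175.0; -53 4 191.0; -49 297 169.0; -45 88 170.0; -41 70 171.0; -37 71 174.0; -33 17 193.0; -29 8 276.0; -25 10 276.0; -21 8 276.0; [ 0.53157125 -0.12053579  0.15342401] 0.041914769577696465 [-0.40175383  0.70300222 -0.20467426]
```

>>> {"name": "move_arm", "arguments": {"deltas": [0,0,0.004,0,0,0,0.35,0,0,0.008,0,0,0,0.22,0,0,0.008,0,0,0,0.2,0,0,0.008,0,0,0,0.15,0,0,0.008,0,0,0,0.15], "squeeze": 12}}

```text
t: 6.32
tool_pos: [0.5317, -0.1198, 0.1457]
orientation: [0.396, -3.116, -0.002]
force: [0.8, 5.4, -3.6]
opening: 0.0209
gripper_force: 12.0
```

Gripped on the ball. First draw:

>>> {"name": "move_arm", "arguments": {"deltas": [0,-0.002,0,0,0,0,0.15,0,-0.004,0,0,0,0,0.15,0,-0.006,0,0,0,0,0.15,0,-0.008,0,0,0,0,0.15,0,-0.01,0,0,0,0,0.15,0,-0.012,0,0,0,0,0.15]}}

```text
t: 7.08
tool_pos: [0.5347, -0.131, 0.1457]
orientation: [0.396, -3.116, -0.004]
force: [-1.4, 8.4, -2.1]
opening: 0.0211
gripper_force: 12.0
```

```bash
cat >> h.py <<'E'
def st():
    s=robot.read_state();M=np.stack([BX,BY,[0,0,1]],1)
    print(round(s["t"],2),"box pos",((s["tool_pos"]-O)@M*1000).round(1),"F",(s["force"]@M).round(1),"op",round(s["opening"]*1000,1),s["gripper_force"].__round__(1))
E
python3 -c "
from h import *
st()"
```

```text
7.08 box pos [-39.8 -80.8 145.7] F [ 0.7  8.5 -2.1] op 21.1 12.0
```

>>> {"name": "move_arm", "arguments": {"deltas": [0,-0.0015,0,0,0,0,0.15,0,-0.003,0,0,0,0,0.15,0,-0.0045,0,0,0,0,0.15,0,-0.006,0,0,0,0,0.15,0,-0.007,0,0,0,0,0.15]}}

```text
t: 7.7
tool_pos: [0.5364, -0.1378, 0.1457]
orientation: [0.396, -3.116, -0.004]
force: [-0.7, 6.9, -2.5]
opening: 0.021
gripper_force: 12.0
```

>>> {"name": "move_arm", "arguments": {"deltas": [0,-0.001,0,0,0,0,0.15,0,-0.002,0,0,0,0,0.15,0,-0.003,0,0,0,0,0.15]}}

```text
t: 8.07
tool_pos: [0.5371, -0.1405, 0.1457]
orientation: [0.396, -3.115, -0.004]
force: [-1.0, 8.9, -1.4]
opening: 0.0209
gripper_force: 12.0
```

>>> {"name": "move_arm", "arguments": {"deltas": [0,-0.001,0,0,0,0,0.15,0,-0.002,0,0,0,0,0.15,0,-0.003,0,0,0,0,0.15]}}

```text
t: 8.45
tool_pos: [0.5376, -0.1425, 0.1456]
orientation: [0.397, -3.115, -0.007]
force: [-2.5, 13.0, 0.5]
opening: 0.021
gripper_force: 12.0
```

Stopped dead at about 24 mm, with only 13 N on the handle. Back stroke 1, then out again:

>>> {"name": "move_arm", "arguments": {"deltas": [0,0.005,0,0,0,0,0.15,0,0.01,0,0,0,0,0.15,0,0.015,0,0,0,0,0.15,0,0.017,0,0,0,0,0.15,0,0.017,0,0,0,0,0.15,0,0.013,0,0,0,0,0.15,0,0.009,0,0,0,0,0.15,0,0.005,0,0,0,0,0.15,0,0.002,0,0,0,0,0.15,0,0,0,0,0,0,0.15,0,-0.0015,0,0,0,0,0.15,0,-0.0025,0,0,0,0,0.15]}}

```text
t: 9.95
tool_pos: [0.5383, -0.1451, 0.1456]
orientation: [0.396, -3.115, -0.006]
force: [-2.6, 12.7, -1.1]
opening: 0.021
gripper_force: 12.0
```

>>> {"name": "move_arm", "arguments": {"deltas": [0,0.005,0,0,0,0,0.15,0,0.01,0,0,0,0,0.15,0,0.015,0,0,0,0,0.15,0,0.017,0,0,0,0,0.15,0,0.017,0,0,0,0,0.15,0,0.013,0,0,0,0,0.15,0,0.009,0,0,0,0,0.15,0,0.005,0,0,0,0,0.15,0,0.002,0,0,0,0,0.15,0,0,0,0,0,0,0.15,0,-0.0015,0,0,0,0,0.15,0,-0.0025,0,0,0,0,0.15]}}

```text
t: 11.45
tool_pos: [0.5389, -0.1474, 0.1457]
orientation: [0.396, -3.115, -0.006]
force: [-0.7, 12.1, -1.0]
opening: 0.0212
gripper_force: 12.0
```

```bash
python3 -c "
from h import *
st()"
```

```text
11.45 box pos [-39.8 -97.8 145.7] F [ 2.3 11.9 -1. ] op 21.2 12.0
```

>>> {"name": "move_arm", "arguments": {"deltas": [0,0.005,0,0,0,0,0.15,0,0.01,0,0,0,0,0.15,0,0.015,0,0,0,0,0.15,0,0.017,0,0,0,0,0.15,0,0.017,0,0,0,0,0.15,0,0.013,0,0,0,0,0.15,0,0.009,0,0,0,0,0.15,0,0.005,0,0,0,0,0.15,0,0.002,0,0,0,0,0.15,0,-0.001,0,0,0,0,0.15,0,-0.0025,0,0,0,0,0.15,0,-0.0035,0,0,0,0,0.15]}}

```text
t: 12.95
tool_pos: [0.5396, -0.1504, 0.1457]
orientation: [0.397, -3.115, -0.008]
force: [-2.7, 14.3, -0.8]
opening: 0.021
gripper_force: 12.0
```

```bash
python3 -c "
from h import *
st()"
```

```text
12.95 box pos [ -39.8 -100.8  145.7] F [ 1.  14.5 -0.8] op 21.0 12.0
```

>>> {"name": "move_arm", "arguments": {"deltas": [0,0.005,0,0,0,0,0.15,0,0.01,0,0,0,0,0.15,0,0.015,0,0,0,0,0.15,0,0.017,0,0,0,0,0.15,0,0.017,0,0,0,0,0.15,0,0.013,0,0,0,0,0.15,0,0.009,0,0,0,0,0.15,0,0.005,0,0,0,0,0.15,0,0.002,0,0,0,0,0.15,0,-0.001,0,0,0,0,0.15,0,-0.0025,0,0,0,0,0.15,0,-0.0035,0,0,0,0,0.15]}}

```text
t: 14.45
tool_pos: [0.5408, -0.1551, 0.1458]
orientation: [0.396, -3.115, -0.004]
force: [0.2, 7.8, -4.4]
opening: 0.0209
gripper_force: 12.0
```

```bash
python3 -c "
from h import *
st()"
```

```text
14.45 box pos [ -39.9 -105.7  145.8] F [ 2.2  7.5 -4.4] op 20.9 12.0
```

It runs free now, 36 mm out under only 7.5 N. I'm drawing it on to the end.

>>> {"name": "move_arm", "arguments": {"deltas": [0,-0.002,0,0,0,0,0.15,0,-0.004,0,0,0,0,0.15,0,-0.006,0,0,0,0,0.15,0,-0.008,0,0,0,0,0.15,0,-0.01,0,0,0,0,0.15,0,-0.012,0,0,0,0,0.15,0,-0.014,0,0,0,0,0.15,0,-0.016,0,0,0,0,0.15,0,-0.017,0,0,0,0,0.15]}}

```text
t: 15.58
tool_pos: [0.5451, -0.1715, 0.1458]
orientation: [0.396, -3.115, -0.004]
force: [0.3, 7.4, -4.9]
opening: 0.021
gripper_force: 12.0
```

```bash
python3 -c "
from h import *
st()"
```

```text
15.57 box pos [ -39.8 -122.7  145.8] F [ 2.2  7.1 -4.9] op 21.0 12.0
```

>>> {"name": "move_arm", "arguments": {"deltas": [0,-0.001,0,0,0,0,0.15,0,-0.002,0,0,0,0,0.15,0,-0.003,0,0,0,0,0.15,0,-0.004,0,0,0,0,0.15]}}

```text
t: 16.08
tool_pos: [0.5452, -0.1721, 0.1456]
orientation: [0.398, -3.114, -0.013]
force: [-5.7, 22.4, 1.7]
opening: 0.0212
gripper_force: 12.0
```

```bash
python3 -c "
from h import *
st()"
```

```text
16.07 box pos [ -39.8 -123.2  145.6] F [ 0.  23.1  1.7] op 21.2 12.0
```

The bolt is at its end stop. I'm relaxing the push, then releasing and rising.

>>> {"name": "move_arm", "arguments": {"deltas": [0,0.003,0,0,0,0,0.15,0,0.003,0,0,0,0,0.4,0,0.003,0,0,0,0,0.6,0,0.003,0,0,0,0,0.6,0,0.003,-0.03,0,0,0,0.6,0,0.003,-0.08,0,0,0,0.6,0,0.003,-0.115,0,0,0,0.6]}}

```text
t: 16.95
tool_pos: [0.5463, -0.1746, 0.2641]
orientation: [-0.394, 3.115, -0.003]
force: [0.6, -0.4, 1.0]
opening: 0.056
gripper_force: 0.0
```

```bash
cat >> h.py <<'E'
def downx(sg):
    y=sg*BX;z=np.array([0,0,-1.]);return Ro.from_matrix(np.stack([np.cross(y,z),y,z],1))
E
python3 - <<'E'
from h import *
st();print(np.round(robot.read_state()["q"],2))
for sg in(1,-1):print(delta(B(-.07,.075,.26),downx(sg)))
im,D=robot.read_camera("top");cv2.imwrite("pics/t1.png",im[...,::-1])
P=cloud("top",D);L=(P-O)@np.stack([BX,BY,[0,0,1]],1)*1000
n=(abs(L[...,0]+40)<18)&(abs(L[...,1]+100)<60)&(L[...,2]>178)&(L[...,2]<195);print(n.sum(),L[n].mean(0) if n.any() else 0)
E
```

```text
16.95 box pos [ -39.4 -125.9  264.1] F [ 0.5 -0.5  1. ] op 56.0 0.0
[-0.4   0.04  1.47 -0.    1.63 -2.22]
(array([0.0308, 0.2009, 0.0037]), array([1.00e-04, 3.00e-03, 1.57e+00]))
(array([0.0308, 0.2009, 0.0037]), array([-3.0000e-03,  1.0000e-04, -1.5716e+00]))
0 0
```

>>> {"name": "move_arm", "arguments": {"deltas": [0.003,0.02,0,0,0,0.17,0.5,0.006,0.045,0,0,0,0.35,0.5,0.01,0.07,0,0,0,0.53,0.5,0.014,0.095,0,0,0,0.7,0.5,0.018,0.12,0,0,0,0.88,0.5,0.022,0.145,0,0,0,1.05,0.5,0.026,0.17,0,0,0,1.23,0.5,0.03,0.19,0,0,0,1.4,0.5,0.031,0.2,0,0,0,1.57,0.5,0.031,0.201,0.01,0,0,1.57,0.5,0.031,0.201,0.01,0,0,1.57,0.5]}}

```text
t: 18.38
tool_pos: [0.4652, 0.0126, 0.25]
orientation: [-1.918, -2.487, 0.002]
force: [-0.5, -1.2, 0.5]
opening: 0.0465
gripper_force: 0.0
```

```bash
python3 - <<'E'
from h import *
st();s=robot.read_state();print(delta(B(-.07,.075,.16),downx(1)))
im2,_=robot.read_camera("wrist");im,D=robot.read_camera("scene")
cv2.imwrite("pics/w2.png",np.hstack([cv2.resize(im2[:,:,::-1],(400,300)),cv2.resize(im[100:280,150:390,::-1],(400,300))]))
P=cloud("scene",D);L=(P-O)@np.stack([BX,BY,[0,0,1]],1)*1000
n=(abs(L[...,0]+70)<70)&(abs(L[...,1]-75)<20)&(L[...,2]>200)&(L[...,2]<300)
for lo in range(-130,0,6):
    q=n&(L[...,0]>lo)&(L[...,0]<lo+6)
    if q.sum()>3: print(lo,q.sum(),L[q][:,2].min().round(),end="; ")
n=(abs(L[...,0]+40)<22)&(abs(L[...,1]+120)<50)&(L[...,2]>175)&(L[...,2]<195);print("ball",n.sum(),L[n].mean(0))
n=(abs(L[...,0]+70)<22)&(abs(L[...,1]-75)<45)&(L[...,2]>148)&(L[...,2]<175);print("bar",n.sum(),L[n].mean(0),L[n].max(0))
E
```

```text
18.38 box pos [-71.2  75.6 250. ] F [-0.8 -1.   0.5] op 46.5 0.0
(array([-0.0006,  0.0013,  0.09  ]), array([-0.0016, -0.0003,  0.0043]))
-112 9 276.0; -106 32 267.0; -100 87 266.0; -94 97 267.0; -52 4 289.0; -46 36 267.0; -40 47 269.0; -34 109 274.0; ball 144 [ -33.72720495 -124.48522807  183.08462158]
bar 228 [-65.79791681  74.03830939 159.739931  ] [-61.40059357 119.97805638 163.90351583]
```

View pics/w2.png

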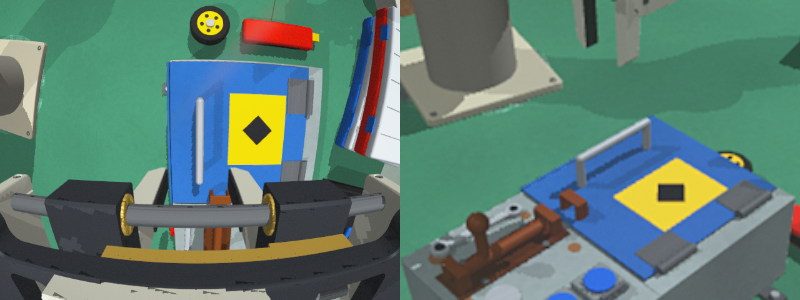

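The wrist view shows the bar at (200,140) between the finger lines. The scene view shows the bolt fully drawn, with the nose off the lid, and the tips at z 0.266. I'm descending onto the bar.

>>> {"name": "move_arm", "arguments": {"deltas": [0,0.001,0.04,0,0,0,0.5,0,0.001,0.08,0,0,0,0.5,0,0.001,0.105,0,0,0,0.5,0,0.001,0.118,0,0,0,0.5,0,0.001,0.118,0,0,0,0.3,0,0.001,0.118,0,0,0,0.15,0,0.001,0.118,0,0,0,0.04,0,0.001,0.118,0,0,0,0.04,0,0.001,0.118,0,0,0,0.04,0,0.001,0.118,0,0,0,0.04], "squeeze": 25}}

```text
t: 19.73
tool_pos: [0.467, 0.0132, 0.1339]
orientation: [1.923, 2.483, 0.001]
force: [-1.6, -0.7, 5.4]
opening: 0.0092
gripper_force: 25.0
```

```bash
python3 - <<'E'
from h import *
st()
y,z=-.155,.038
for d in range(0,76,5):
    t=np.deg2rad(d);X=y*np.cos(t)+z*np.sin(t);Z=-y*np.sin(t)+z*np.cos(t)
    print(d,"ty %.3f tz %.3f"%(X-y,-(Z-z)))
E
```

```text
19.73 box pos [-69.3  75.7 133.9] F [-1.8 -0.3  5.4] op 9.2 25.0
0 ty 0.000 tz -0.000
5 ty 0.004 tz -0.013
10 ty 0.009 tz -0.026
15 ty 0.015 tz -0.039
20 ty 0.022 tz -0.051
25 ty 0.031 tz -0.062
30 ty 0.040 tz -0.072
35 ty 0.050 tz -0.082
40 ty 0.061 tz -0.091
45 ty 0.072 tz -0.098
50 ty 0.084 tz -0.105
55 ty 0.097 tz -0.111
60 ty 0.110 tz -0.115
65 ty 0.124 tz -0.119
70 ty 0.138 tz -0.121
75 ty 0.152 tz -0.122
```

>>> {"name": "move_arm", "arguments": {"deltas": [0,0.002,-0.006,0,0,0,0.04,0,0.005,-0.015,0,0,0,0.04,0,0.009,-0.026,0,0,0,0.04,0,0.015,-0.039,0,0,0,0.04,0,0.022,-0.051,0,0,0,0.04]}}

```text
t: 20.35
tool_pos: [0.4879, 0.0186, 0.1852]
orientation: [-1.923, -2.483, 0.001]
force: [-1.5, -3.7, -5.7]
opening: 0.0095
gripper_force: 25.0
```

```bash
python3 -c "
from h import *
st()"
```

```text
20.35 box pos [-47.7  75.8 185.2] F [-2.4 -3.2 -5.7] op 9.5 25.0
```

>>> {"name": "move_arm", "arguments": {"deltas": [0,0.009,-0.011,0,0,0,0.04,0,0.018,-0.021,0,0,0,0.04,0,0.028,-0.031,0,0,0,0.04,0,0.039,-0.04,0,0,0,0.04,0,0.05,-0.047,0,0,0,0.04,0,0.062,-0.054,0,0,0,0.04,0,0.075,-0.06,0,0,0,0.04,0,0.088,-0.064,0,0,0,0.04,0,0.102,-0.068,0,0,0,0.04,0,0.112,-0.07,0,0,0,0.04,0,0.118,-0.07,0,0,0,0.04,0,0.118,-0.07,0,0,0,0.04]}}

```text
t: 21.85
tool_pos: [0.6043, 0.0486, 0.2577]
orientation: [1.921, 2.481, 0.005]
force: [0.1, -1.5, 4.7]
opening: 0.0089
gripper_force: 25.0
```

```bash
cat > lid.py <<'E'
from h import *
st()
im,D=robot.read_camera("scene");P=cloud("scene",D);h=cv2.cvtColor(im,cv2.COLOR_RGB2HSV)
L=(P-O)@np.stack([BX,BY,[0,0,1]],1)*1000
n=(h[...,0]>95)&(h[...,0]<130)&(h[...,1]>120)&(L[...,2]>135)&(abs(L[...,1]-75)<100)&(abs(L[...,0])<130)
q=L[n];print(n.sum(),q.min(0),q.max(0))
k=np.polyfit(q[:,2],q[:,0],1);print("lid deg",np.degrees(np.arctan2(1,-k[0])))
cv2.imwrite("pics/lid.png",im[60:360,100:500,::-1])
E
python3 lid.py
```

```text
21.85 box pos [ 72.5  75.6 257.7] F [-0.2 -1.5  4.7] op 8.9 25.0
5522 [ 13.72454157 -24.87408177 135.10102604] [ 86.43854164 174.99968564 309.6211679 ]
lid deg 71.06352881017652
```

View pics/lid.png

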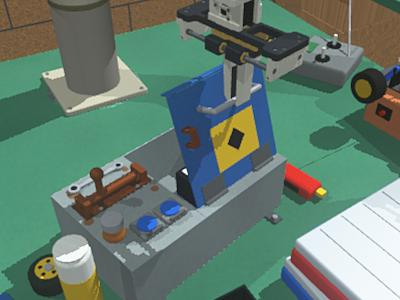

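The lid is up at 71° with the fingers on its bar and nothing else disturbed. I'm letting go with a small opening, then rising straight up.

>>> {"name": "move_arm", "arguments": {"deltas": [0,0,0,0,0,0,0.18,0,0,0,0,0,0,0.24,0,0,0,0,0,0,0.24,0,0,0,0,0,0,0.24,0,0,-0.01,0,0,0,0.24,0,0,-0.03,0,0,0,0.24,0,0,-0.07,0,0,0,0.24,0,0,-0.12,0,0,0,0.24,0,0,-0.14,0,0,0,0.24,0,0,-0.14,0,0,0,0.24]}}

```text
t: 23.15
tool_pos: [0.6031, 0.0483, 0.3983]
orientation: [1.92, 2.48, 0.006]
force: [0.6, -0.2, 0.4]
opening: 0.0223
gripper_force: 0.0
```

```bash
python3 lid.py; python3 - <<'E'
from h import *
im,D=robot.read_camera("scene");P=cloud("scene",D);L=(P-O)@np.stack([BX,BY,[0,0,1]],1)*1000
n=(abs(L[...,0]+40)<22)&(abs(L[...,1]+120)<50)&(L[...,2]>175)&(L[...,2]<195);print("ball",L[n].mean(0))
E
```

```text
23.15 box pos [ 71.3  75.6 398.3] F [ 0.5 -0.4  0.4] op 22.3 0.0
6764 [ 13.4646244  -24.83567469 135.02661947] [ 86.10280949 174.98659362 310.12429185]
lid deg 71.00564711470037
ball [ -33.71917788 -124.569223    183.25146758]
```

View pics/lid.png

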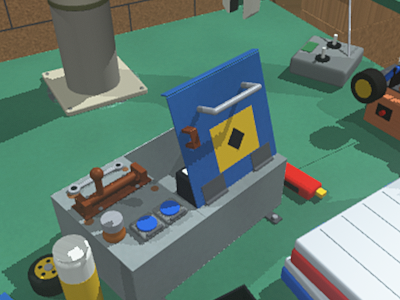

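The lid holds at 71° with the gripper clear, and the bolt is still fully drawn.

```bash
python3 -c "
from h import *
print(robot.close_job())"
```

```text
the job is handed in; nothing more can be done
None
```

Job handed in: the bolt came free on the fourth back stroke and is drawn fully back (peak reading 23 N, at the end stop), the lid holds by itself at about 71°, the loose things I could see in the last picture had not moved, and it took about 23 s.

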